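# Tip a recipe book back into the free bay of a display rest

## Task

The purple recipe book was left standing upright on the ledge of the two-bay book rest. Without gripping or lifting it, push it gently along the ledge, still upright, until it stands squarely in front of the empty bay, then push it near the top so that it tips back and comes to lie in that bay, between the ribs. Leave the book in the other bay and the small brass jigger beside the rest as they are.

Things in the scene. Friction and masses are not known exactly. Their poses are not given: they have to be found in the camera images.
- standing_book: purple hardback, 236 mm tall, 174 mm wide, 26 mm thick, 0.5 to 0.9 kg, standing on its lower end on the rest's ledge. Origin: centre of its lower end; z up its height, x along its width (along the ledge), y through its thickness. Pushed along the ledge no higher than 60 mm above it, it slides upright; pushed high on its cover it falls over once its top has gone about 30 mm
- laid_book: cream hardback, 258 x 176 x 20 mm, loose, already lying back in the other bay, to be left there. Origin: centre of its lower end; z along its height (up the slope), x along its width
- book_rest: dark wooden book rest, 428 mm wide, fixed, with a level ledge on the robot's side and a sloped back with two bays side by side. Origin: on the worktop below the line where ledge and back meet, midway along it; x from the ledge toward the back, y along the ledge to the left, z up. Ribs 8 mm wide, 10 mm high run up the back at y = -210, 0 and 210 mm; the bays between are 202 mm wide
- ledge_mid (a point): centre of the ledge's top, 26 mm on the robot's side of the line where ledge and back meet, 20 mm above the worktop. The ledge is 52 mm deep and runs level and unobstructed the rest's full width; a lip 7 mm thick and 9 mm high closes its front edge
- back_top (a point): middle of the upper edge of the sloped back's face, which rises from the ledge at 35 degrees from level, 215 mm long up the slope
- bay_lining: grey cloth lining, 150 mm up the slope x 140 mm, flat on the back of the empty bay. Origin: at the foot of the empty bay, midway between its ribs, level with the ledge's top; axes parallel to the rest's
- jigger: brass double-cone measure, 44 mm across, 80 mm tall, loose on the worktop to the right of the rest, to be left alone; origin at the centre of its foot

How it is judged (in metres and radians):
On the way, in this order (a step that is already met when the one before it is completed fails the run):
1. the book stands upright on the ledge, squarely in front of the empty bay (within 13 mm of the bay's middle) (y of standing_book in the frame of bay_lining between -0.013 and 0.013 m and angle between standing_book's own z axis and vertical below 0.07 rad and z of standing_book in the frame of bay_lining below 0.008 m), for 0.2 s.
2. the book has tipped back into the bay (angle between standing_book's own z axis and vertical above 0.85 rad), for 0.2 s.
At the end, for the whole second after the job is handed in: the purple book rests, still, leaning back on the slope of the empty bay (49 to 67 degrees from upright), its lower end on the ledge, its middle within 16 mm of the bay's middle and square to the bay within 6 degrees; the other book has not moved more than 12 mm (y of standing_book in the frame of bay_lining between -0.016 and 0.016 m and x of standing_book in the frame of bay_lining between -0.06 and 0.02 m and z of standing_book in the frame of bay_lining below 0.03 m and angle between standing_book's own z axis and vertical between 0.85 and 1.17 rad and angle between the x axis of standing_book and the y axis of book_rest, either way round below 0.1 rad and linear speed of standing_book below 0.02 m/s and distance of laid_book from where it was at the start of the episode below 0.012 m); the robot touches nothing.
It fails at once if the book is lifted off the ledge while upright (z of standing_book in the frame of bay_lining above 0.012 m and angle between standing_book's own z axis and vertical below 0.4 rad).
It fails at once if the book is lifted or carried (z of standing_book in the frame of bay_lining above 0.045 m).
It fails at once if the book is gripped or pushed hard (over 35 N) (contact force between the fingers and standing_book above 35 N).
It fails at once if the book in the other bay is pushed about (over 12 mm) (distance of laid_book from where it was at the start of the episode above 0.012 m).
It fails at once if the jigger is moved (over 20 mm) (distance of jigger from where it was at the start of the episode above 0.02 m).
It also fails if it takes over 54 s, if anything falls off the work surface, if the arm or the gripper's body presses on something with over 40 N, if the wrist force passes 120 N, or if a joint passes its speed limit or range.

## Robot

A 6-joint arm with a two-finger parallel gripper is mounted at the origin on a cart in front of the work surface, level with it; the furniture and walls round the work are solid. World frame = base frame: x ahead of the robot, y to its left, z up, the work surface at z = 0. Lengths are in mm, angles in rad, forces in N, time in s.
With the tool pointing down it reaches from about 350 to 975 mm from the base axis. Payload 7.1 kg.
Tool frame: the origin (TCP) lies midway between the tips of the shut fingers; the grasp point (between the pads) lies ctrl.grip_point_offset behind it (ctrl.grip_point_offset is the distance from the TCP to the grasp point, in mm); z points along the fingers, y is the line along which they close (so a half turn about z gives the same grasp; the last joint's range is limited). The gripper opens to 88 mm and grips with 3 to 60 N. Pads are 20 mm wide; open, the fingers measure 115 mm over their backs; the gripper's body (75 mm by 178 mm) begins 61 mm behind the grasp point.
Start: joints at [-1.264, 0.423, 1.63, -0, 1.089, -0.019], TCP at [200.059, -592.099, 222.675] pointing down, gripper open.
Joint ranges: [-3, 3], [-0.9, 2.11], [0.09, 2.58], [-1.31, 4.45], [0.11, 2.69], [-2.54, 2.54]. Speed limits (rad/s): [2.39, 2.39, 3.01, 3.14, 3.14, 3.14].

## Interface

Orientations are given as a rotation vector (axis times angle).
In Python, from workcell import ctrl, get_image, close_job, finder gives the robot as it stands.
- The arm moves only by the tool servo_tool, never from a script. Its argument "deltas" is a list of rows, each a list of 2 entries, a list of its own where there are three numbers: the shift along the tool's x, y, z in mm, then the turn, a rotation vector about the tool's x, y, z in rad. A call has 1 to 5 rows; each row is the pose to reach, as a shift and turn from the pose commanded when the call began, along the tool's axes at that moment; what a row does not reach only later rows make up. A row lasts 1/12 s, in which the tool goes at most 41.7 mm and 7.16 degrees, less where a joint would pass 70% of its speed; a pose out of reach is approached as far as the arm can. A call with a gripper value outside its range is refused whole. "grip" is the closure, from -1 (fully open) to 1 (shut), so that 0 is half open, set as the call begins (left out, the last holds). The fingers move at their own pace and stop on an object; the grip force is fixed at half the most. Time passes only in rows, so rows that repeat a pose let the fingers close. It gives the time, the measured TCP pose, the force, the opening and the grip force at its end, in the units of the state.
- ctrl.get_obs(): the state, without advancing time (a new reading comes with each control period).
- get_image(name): name is "side" or "top" or "wrist"; returns a dict with "frame" (420x560x3 uint8, blue, green, red), "depth" (420x560 float32, mm along the optical axis (not along the pixel's ray), 0 where there is no reading), "K" (3x3 intrinsics, pixels), "dist" ([k1, k2, p1, p2, k3] as OpenCV has them; the pictures are not rectified), "pose" (4x4, takes a point from camera to world coordinates). Camera axes: x right, y down, z forward; pixel columns grow to the right and rows downward; lengths in mm; the calibration is good to about 2 mm. A picture is of the moment at which its call begins.
- close_job(): hands the job in; it is judged then, once.
Trained networks look in a picture, given as the dict that the camera call returned (one of the last four; its "shot" number tells which), for a name from the list of things; names that differ only in an ending like _2 or _b are one class to them, and where a whole thing is asked for, a point or a joint stands for the part that bears it (a point fixed in the world has none). Each returns a list of dicts, best first, with "score" (0 to 1); they miss things now and then, are a little off and sometimes report something else, mostly with a low value. They report only what shows in the picture. A call takes as long as a camera call.
- finder.search_frame(query, picture): "rect" ([centre column, centre row, width, height] as shares, 0 to 1, of the picture: columns of its width, rows of its height, round what is visible of it).
- finder.silhouettes(query, picture): "mask" (420x560 bool, what is visible of it) and "rect" ([centre column, centre row, width, height] as shares, 0 to 1, of the picture: columns of its width, rows of its height, round what is visible of it).
The state is a dict: "t": time; "qpos": joint angles; "qvel": joint speeds; "joint_torque": joint torques, N m; "ee_pos": TCP position; "orientation": TCP orientation; "ft_force": force on the tool from outside, world axes, zero at the start; "moment": the same for the moment, N m; "width": finger opening in mm; "grasp_force": force on a finger pad.
Only numpy, scipy, OpenCV 4.12 (cv2) and the standard library are available. Lean on these libraries where they do the work, as an engineer would, in place of code of your own. Each camera call takes 0.05 s, during which the arm holds its last target. There are 200 camera calls.

## Working session

There is one attempt and no reset: what is moved stays moved. The work goes in short steps, Python scripts to look and compute and a tool call to move; the robot and the scene stay as the last step left them, time stands still between calls to the robot, and variables do not carry over. Pictures are saved under pics/ and viewed, at most 10 in all, crops included, and the job is handed in when it is done.

Besides the shell and the picture viewer there is one more tool, called after "Emit:" by a JSON object that holds its "method" and its "body". servo_tool: Moves the arm, as the interface text tells. Its arguments: {"type":"object","properties":{"deltas":{"type":"array","items":{"type":"array"}},"grip":{"type":"number"}},"required":["deltas"]}

```bash
mkdir -p pics; cat > h.py <<'E'
import numpy as np, cv2
from workcell import ctrl, get_image, close_job, finder
def pts(im, mask=None):
    d=im["depth"]; v,u=np.nonzero((d>0)&(mask if mask is not None else True))
    p=cv2.undistortPoints(np.c_[u,v].astype(np.float64)[:,None],im["K"],np.array(im["dist"],float))[:,0]
    z=d[v,u][:,None]; P=np.c_[p*z,z]; T=np.array(im["pose"])
    return P@T[:3,:3].T+T[:3,3], u, v
E
python3 - <<'E'
from h import *
a=get_image("side");b=get_image("top")
cv2.imwrite("pics/1.png",a["frame"]);cv2.imwrite("pics/2.png",b["frame"])
for im,n in((a,"side"),(b,"top")):
    print(n,np.round(im["pose"],2).tolist())
    for q in("standing_book","laid_book","book_rest","bay_lining","jigger"):
        for r in finder.silhouettes(q,im)[:1]:
            P,u,v=pts(im,r["mask"])
            print(q,round(r["score"],2),len(P),np.round(r["rect"],3)); 
            if len(P):print(np.round(np.percentile(P,[1,5,50,95,99],axis=0),0).tolist())
o=ctrl.get_obs();print(o["t"],o["orientation"],ctrl.grip_point_offset,o["width"])
E
```

```text
side [[-1.0, -0.06, 0.06, 490.64], [-0.08, 0.73, -0.67, 497.86], [-0.01, -0.68, -0.74, 803.26], [0.0, 0.0, 0.0, 1.0]]
standing_book 0.71 2022 [0.588 0.611 0.046 0.313]
[[423.0, -72.0, 26.0], [427.0, -59.0, 51.0], [440.0, 75.0, 245.0], [452.0, 97.0, 255.0], [453.0, 98.0, 257.0]]
laid_book 0.78 6665 [0.472 0.559 0.196 0.258]
[[459.0, -167.0, 36.0], [470.0, -156.0, 43.0], [574.0, -63.0, 115.0], [664.0, 5.0, 177.0], [677.0, 9.0, 183.0]]
book_rest 0.75 8812 [0.476 0.699 0.236 0.499]
[[419.0, -183.0, 16.0], [429.0, 9.0, 18.0], [525.0, 149.0, 54.0], [649.0, 237.0, 139.0], [657.0, 242.0, 142.0]]
bay_lining 0.66 4104 [0.467 0.769 0.119 0.199]
[[503.0, 62.0, 39.0], [508.0, 68.0, 43.0], [565.0, 136.0, 83.0], [617.0, 194.0, 120.0], [622.0, 199.0, 123.0]]
jigger 0.66 286 [0.548 0.422 0.037 0.06 ]
[[478.0, -380.0, 0.0], [481.0, -377.0, 4.0], [497.0, -355.0, 33.0], [511.0, -345.0, 79.0], [516.0, -343.0, 81.0]]
top [[0.0, -0.99, 0.17, 418.45], [-1.0, -0.0, 0.01, -116.18], [-0.01, -0.17, -0.99, 968.53], [0.0, 0.0, 0.0, 1.0]]
standing_book 0.74 1869 [0.375 0.658 0.207 0.055]
[[423.0, -75.0, 21.0], [425.0, -72.0, 216.0], [437.0, 7.0, 254.0], [450.0, 84.0, 257.0], [453.0, 92.0, 258.0]]
laid_book 0.65 11464 [0.478 0.484 0.178 0.312]
[[460.0, -165.0, 38.0], [470.0, -157.0, 45.0], [576.0, -79.0, 119.0], [665.0, -1.0, 178.0], [679.0, 7.0, 184.0]]
book_rest 0.64 11045 [0.386 0.535 0.41  0.321]
[[412.0, -185.0, 17.0], [419.0, -177.0, 19.0], [522.0, 68.0, 56.0], [649.0, 232.0, 141.0], [656.0, 238.0, 144.0]]
bay_lining 0.72 4832 [0.291 0.503 0.135 0.168]
[[502.0, 60.0, 39.0], [508.0, 66.0, 44.0], [567.0, 130.0, 85.0], [621.0, 194.0, 122.0], [626.0, 201.0, 125.0]]
jigger 0.78 495 [0.731 0.598 0.048 0.055]
[[477.0, -378.0, -1.0], [481.0, -376.0, 2.0], [498.0, -360.0, 34.0], [515.0, -344.0, 79.0], [520.0, -341.0, 81.0]]
0.6 [-3.09997955e+00 -5.09487847e-01 -3.21121769e-05] 18.700000000000003 87.80030197267615
```

View pics/1.png

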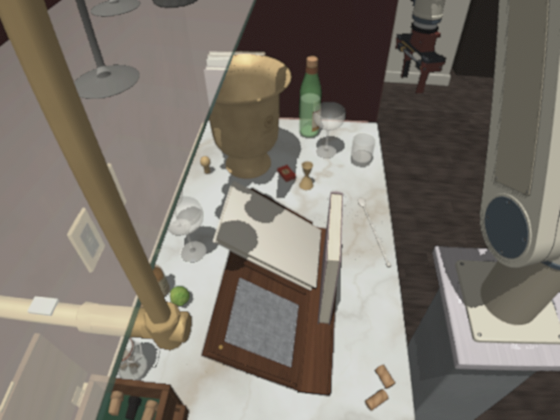

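View pics/2.png

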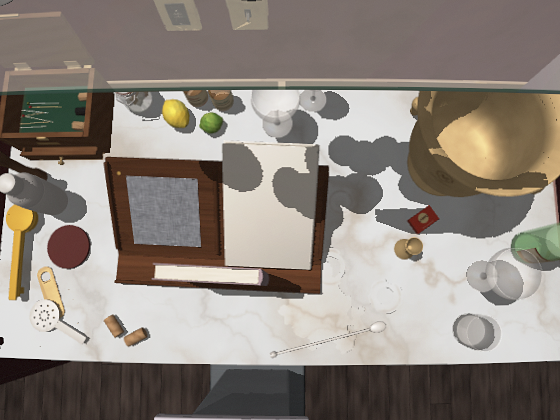

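The side view shows the book standing edge-on at about (333, 258), with the grey lining at (262, 322) and the cream book at (270, 235). In the top view the book's upper end is at (210, 275), the lining at (163, 211) and the jigger at (408, 248). Next I'll fit the yaw angles and centres.

```bash
cat >> h.py <<'E'
def rect(P):
    (c,s,a)=cv2.minAreaRect(P[:,:2].astype(np.float32)); return np.round(c,1),np.round(s,1),round(a,2)
def bookpose(yaw=None):
    out=[]
    for n in("top","side"):
        im=get_image(n); r=finder.silhouettes("standing_book",im)
        if not r: continue
        P,u,v=pts(im,cv2.dilate(r[0]["mask"].astype(np.uint8),np.ones((5,5)))>0)
        Q=P[(P[:,2]>252)&(P[:,2]<262)]
        if len(Q)>50: print(n,"top face",len(Q),rect(Q),np.round(np.percentile(Q,[2,98],axis=0),0).tolist())
        else: print(n,np.round(np.percentile(P,[2,50,98],axis=0),0).tolist())
E
python3 - <<'E'
from h import *
bookpose()
for n in("top","side"):
    im=get_image(n)
    r=finder.silhouettes("bay_lining",im)[0]; P,u,v=pts(im,r["mask"])
    # plane fit, up-slope dir
    c=np.median(P,0); w=np.linalg.svd(P-P.mean(0),full_matrices=False)[2][2]; w*=np.sign(w[2])
    print(n,"lining",rect(P),"n",np.round(w,3),"yaw from normal",np.degrees(np.arctan2(w[1],w[0]))-180, "slope",np.degrees(np.arccos(w[2])),P.mean(0).round(1))
    r=finder.silhouettes("book_rest",im)[0]; P,u,v=pts(im,r["mask"]); print("rest",rect(P))
    P,u,v=pts(im); Q=P[(abs(P[:,2]-20)<4)&(P[:,0]>380)&(P[:,0]<500)&(P[:,1]>-220)&(P[:,1]<260)]; print("ledge",rect(Q),len(Q))
    Q=P[(abs(P[:,2]-29)<3)&(P[:,0]>370)&(P[:,0]<430)&(P[:,1]>-200)&(P[:,1]<240)]; print("lip",len(Q),np.polyfit(Q[:,1],Q[:,0],1),rect(Q))
E
```

```text
top top face 1581 (array([437.8,  11.2]), array([170.9,  26.3]), 87.69) [[424.0, -71.0, 252.0], [451.0, 90.0, 258.0]]
side top face 820 (array([436.7,  10.4]), array([175.8,  26.2]), 87.44) [[422.0, -73.0, 252.0], [451.0, 92.0, 257.0]]
top lining (array([563.8, 130.6]), array([141.5, 125.9]), 87.99) n [-0.572  0.025  0.82 ] yaw from normal -2.4704622148113913 slope 34.920387888412975 [566.1 130.3  83.8]
rest (array([553.5,  30.6]), array([450.2, 279.4]), 87.25)
ledge (array([449.5,  31.4]), array([427.2,  70.2]), 87.33) 3036
lip 610 [4.53015450e-02 4.16849877e+02] (array([422.4,  29.8]), array([418. ,  16.5]), 87.67)
side lining (array([561.4, 129.8]), array([138.8, 124. ]), 88.2) n [-0.575  0.02   0.818] yaw from normal -1.9773415495764937 slope 35.131596151781075 [564.  133.6  82.1]
rest (array([548.4, -39.7]), array([561.3, 283.4]), 87.51)
ledge (array([445.5,  31.7]), array([426.7,  73.1]), 86.17) 2790
lip 274 [5.41581393e-02 4.13809725e+02] (array([423., 122.]), array([233.3,  12.2]), 87.18)
```

```bash
cat >> h.py <<'E'
from scipy.spatial.transform import Rotation as Ro
PSI=np.radians(-2.4); RX=np.array([np.cos(PSI),np.sin(PSI),0]); RY=np.array([-np.sin(PSI),np.cos(PSI),0]); EZ=np.array([0,0,1.])
def Rside(t):  # tool z tilted t deg from down toward +RY, tool y along RX
    t=np.radians(t); y=RX; z=np.sin(t)*RY-np.cos(t)*EZ; return np.c_[np.cross(y,z),y,z]
def Rfront(t):  # tool z tilted t from down toward +RX, tool y along -RY
    t=np.radians(t); y=-RY; z=np.sin(t)*RX-np.cos(t)*EZ; return np.c_[np.cross(y,z),y,z]
def delta(p,R):
    o=ctrl.get_obs(); C=Ro.from_rotvec(o["orientation"]).as_matrix()
    print("t",round(o["t"],2),"ee",np.round(o["ee_pos"],1),"f",np.round(o["ft_force"],1),"q",np.round(o["qpos"],2))
    print("d",np.round(C.T@(np.array(p)-o["ee_pos"]),1),"rot",np.round(Ro.from_matrix(C.T@R).as_rotvec(),3))
E
python3 -c "
from h import *
delta([430,-160,230],Rside(35))"
```

```text
t 1.1 ee [ 200.  -592.1  222.7] f [-0.9  0.2 -0.3] q [-1.26  0.42  1.63  0.    1.09 -0.02]
d [ 356.1 -335.7   -7.3] rot [ 0.367  0.534 -1.164]
```

Emit:
{"method": "servo_tool", "body": {"deltas": [[[356,-336,-7],[0.367,0.534,-1.164]],[[356,-336,-7],[0.367,0.534,-1.164]],[[356,-336,-7],[0.367,0.534,-1.164]],[[356,-336,-7],[0.367,0.534,-1.164]],[[356,-336,-7],[0.367,0.534,-1.164]]], "grip": 1}}

```text
t: 1.52
ee_pos: [298.3, -406.6, 226.1]
orientation: [-2.637, -1.243, -0.322]
ft_force: [-0.2, 0.2, 0.1]
width: 57.5
grasp_force: 0.0
```

```bash
python3 -c "
from h import *
delta([430,-160,230],Rside(35))"
```

```text
t 1.52 ee [ 298.3 -406.6  226.1] f [-0.2  0.2  0.1] q [-1.1   0.34  1.79  0.24  1.23 -0.51]
d [263.1 -51.7  79. ] rot [ 0.194  0.282 -0.613]
```

Emit:
{"method": "servo_tool", "body": {"deltas": [[[263,-52,79],[0.194,0.282,-0.613]],[[263,-52,79],[0.194,0.282,-0.613]],[[263,-52,79],[0.194,0.282,-0.613]],[[263,-52,79],[0.194,0.282,-0.613]],[[263,-52,79],[0.194,0.282,-0.613]]]}}

```text
t: 1.93
ee_pos: [397.2, -223.3, 228.3]
orientation: [-2.003, -1.784, -0.577]
ft_force: [0.1, -0.6, -0.2]
width: 24.3
grasp_force: 0.0
```

Emit:
{"method": "servo_tool", "body": {"deltas": [[[0,0,0],[0,0,0]]]}}

```text
t: 2.02
ee_pos: [398.4, -220.3, 227.7]
orientation: [-1.996, -1.786, -0.578]
ft_force: [0.9, -0.3, 0.3]
width: 18.1
grasp_force: 0.0
```

```bash
python3 -c "
from h import *
delta([432,-125,120],Rside(35))"
```

```text
t 2.02 ee [ 398.4 -220.3  227.7] f [ 0.9 -0.3  0.3] q [-0.81  0.37  1.83  0.43  1.37 -0.88]
d [ 23.1  25.7 143.5] rot [ 0.018  0.028 -0.064]
```

Emit:
{"method": "servo_tool", "body": {"deltas": [[[23,26,143],[0.018,0.028,-0.064]],[[23,26,143],[0.018,0.028,-0.064]],[[23,26,143],[0.018,0.028,-0.064]],[[23,26,143],[0.018,0.028,-0.064]],[[23,26,143],[0.018,0.028,-0.064]]]}}

```text
t: 2.43
ee_pos: [429.5, -127.5, 117.6]
orientation: [-1.923, -1.828, -0.598]
ft_force: [-0.3, 1.3, 0.5]
width: 0.4
grasp_force: 0.0
```

```bash
python3 -c "
from h import *
delta([432.5,-100,56],Rside(35))"
```

```text
t 2.43 ee [ 429.5 -127.5  117.6] f [-0.3  1.3  0.5] q [-0.65  0.52  1.95  0.55  1.11 -0.96]
d [-12.6   2.1  66.3] rot [-0.002  0.001 -0.009]
```

Emit:
{"method": "servo_tool", "body": {"deltas": [[[-4,2,22],[0,0,-0.009]],[[-8,2,44],[0,0,-0.009]],[[-13,2,66],[0,0,-0.009]],[[-13,2,66],[0,0,-0.009]]]}}

```text
t: 2.77
ee_pos: [433.2, -103.3, 57.0]
orientation: [-1.919, -1.839, -0.602]
ft_force: [-0.7, 0.7, 0.6]
width: 0.4
grasp_force: 0.0
```

```bash
python3 -c "
from h import *
a=get_image('side');cv2.imwrite('pics/3.png',cv2.resize(a['frame'][150:400,180:420],None,fx=2.2,fy=2.2))
delta(np.array([432.5,-100,56])+RY*40,Rside(35))"
```

```text
t 2.82 ee [ 433.8 -104.    58.3] f [ 0.4 -0.4 -0. ] q [-0.61  0.62  1.98  0.62  0.99 -1.03]
d [34.8 -1.6 27. ] rot [0.002 0.004 0.   ]
```

View pics/3.png

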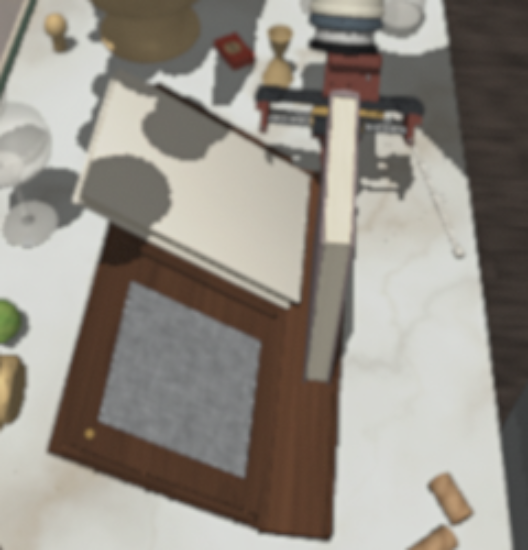

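The side crop shows the gripper at (340, 95), behind the book's right end, clear of the cream book and the jigger. Now I'll push along the ledge.

Emit:
{"method": "servo_tool", "body": {"deltas": [[[6.5,-1,4.6],[0,0,0]],[[13,-1,9.2],[0,0,0]],[[19.7,-1,13.8],[0,0,0]],[[26,-1,18.5],[0,0,0]],[[33,-1,23],[0,0,0]]]}}

```text
t: 3.23
ee_pos: [436.3, -64.1, 59.3]
orientation: [-1.923, -1.844, -0.606]
ft_force: [-0.3, -4.0, 0.5]
width: 0.6
grasp_force: 2.0
```

```bash
python3 -c "
from h import *
bookpose()
delta(np.array([432.5,-100,56])+RY*80,Rside(35))"
```

```text
top top face 1601 (array([438.4,  31.2]), array([173.2,  26.2]), 88.13) [[424.0, -52.0, 252.0], [452.0, 112.0, 258.0]]
side top face 855 (array([437.2,  33.3]), array([174.1,  26.2]), 87.6) [[423.0, -49.0, 252.0], [452.0, 116.0, 257.0]]
t 3.43 ee [435.1 -63.3  58.8] f [-0.4 -1.1  0.4] q [-0.54  0.61  2.03  0.67  0.94 -1.02]
d [33.9 -1.1 26.9] rot [0.004 0.005 0.002]
```

Emit:
{"method": "servo_tool", "body": {"deltas": [[[7.5,-0.5,5.5],[0,0,0]],[[15,-1,11],[0.002,0.002,0]],[[23,-1,16.5],[0.004,0.005,0]],[[31,-1,22.5],[0.004,0.005,0]],[[39,-1,28.5],[0.004,0.005,0]]]}}

```text
t: 3.85
ee_pos: [437.2, -16.0, 57.4]
orientation: [-1.917, -1.839, -0.606]
ft_force: [-1.1, -5.1, 4.2]
width: 0.4
grasp_force: 2.8
```

```bash
python3 -c "
from h import *
bookpose()
delta(np.array([436,40,58]),Rside(35))"
```

```text
top top face 1575 (array([440. ,  79.9]), array([174.2,  26.6]), 87.55) [[426.0, -4.0, 252.0], [454.0, 160.0, 258.0]]
side top face 982 (array([438.5,  81.8]), array([175.4,  26.2]), 87.66) [[425.0, -1.0, 252.0], [453.0, 164.0, 257.0]]
t 4.05 ee [436.1 -15.3  57.2] f [ 0.1  0.5 -0.2] q [-0.45  0.6   2.07  0.74  0.9  -1.  ]
d [45.7 -2.3 31.1] rot [-0.001 -0.001  0.001]
```

Emit:
{"method": "servo_tool", "body": {"deltas": [[[8,0,5.5],[0,0,0]],[[16,0,11],[0,0,0]],[[25,0,17],[0,0,0]],[[33,0,22.5],[0,0,0]],[[41,0,28.5],[0,0,0]]]}}

```text
t: 4.47
ee_pos: [438.2, 35.4, 57.3]
orientation: [-1.915, -1.838, -0.604]
ft_force: [-0.3, -4.1, 0.6]
width: 0.4
grasp_force: 1.9
```

```bash
python3 -c "
from h import *
bookpose()
im=get_image('top')
r=finder.silhouettes('bay_lining',im)[0]; P,u,v=pts(im,r['mask']);print(rect(P))
r=finder.silhouettes('laid_book',im)[0]; P,u,v=pts(im,r['mask']);print(rect(P),np.round(np.percentile(P,[1,50,99],axis=0)).tolist())
delta(np.array([437,40,58]),Rside(35))"
```

```text
top top face 1592 (array([441.6, 131. ]), array([173.5,  27.2]), 87.66) [[428.0, 48.0, 252.0], [456.0, 211.0, 258.0]]
side top face 1034 (array([439.8, 132.4]), array([175. ,  26.4]), 87.7) [[426.0, 51.0, 252.0], [454.0, 215.0, 257.0]]
(array([564.4, 130.7]), array([144.1, 125. ]), 87.76)
(array([553.8,  32. ]), array([436.3, 280.1]), 87.04) [[421.0, -185.0, 18.0], [567.0, 101.0, 87.0], [657.0, 237.0, 144.0]]
t 4.82 ee [438.4  34.4  57.4] f [-0.5  0.5  0.5] q [-0.35  0.59  2.1   0.82  0.85 -0.98]
d [ 4.8 -1.6  2.7] rot [-0.    -0.001  0.001]
```

Emit:
{"method": "servo_tool", "body": {"deltas": [[[1.7,0,1.2],[0,0,0]],[[3.3,0,2.3],[0,0,0]],[[3.3,0,2.3],[0,0,0]],[[3.3,0,2.3],[0,0,0]]]}}

```text
t: 5.15
ee_pos: [438.7, 38.3, 57.4]
orientation: [-1.915, -1.838, -0.605]
ft_force: [0.2, -2.7, -0.0]
width: 0.5
grasp_force: 0.9
```

Emit:
{"method": "servo_tool", "body": {"deltas": [[[-8,0,-6],[0,0,0]],[[-33,0,-23],[0,0,0]],[[-49,0,-34],[0,0,0]],[[-49,0,-34],[0,0,0]]]}}

```text
t: 5.48
ee_pos: [437.0, -24.4, 57.1]
orientation: [-1.918, -1.838, -0.606]
ft_force: [0.7, -0.5, 0.3]
width: 0.5
grasp_force: 0.0
```

```bash
python3 -c "
from h import *
bookpose()
print('up');delta(np.array([400,-30,300]),Rside(35))
print('front');delta(np.array([370,138,290]),Rfront(20))"
```

```text
top top face 1578 (array([441.5, 133.7]), array([172.2,  27.1]), 87.45) [[428.0, 51.0, 252.0], [456.0, 215.0, 258.0]]
side top face 1052 (array([440. , 133.6]), array([175.1,  26.3]), 87.71) [[426.0, 51.0, 252.0], [454.0, 216.0, 257.0]]
up
t 5.68 ee [435.6 -20.6  57.1] f [ 0.6 -0.6  0.1] q [-0.46  0.6   2.06  0.73  0.9  -1.01]
d [ 130.6  -35.2 -205. ] rot [-0.001 -0.001  0.001]
front
t 5.68 ee [435.6 -20.6  57.1] f [ 0.6 -0.6  0.1] q [-0.46  0.6   2.06  0.73  0.9  -1.01]
d [ 261.3  -72.1 -101.1] rot [-0.728 -0.206  1.397]
```

Emit:
{"method": "servo_tool", "body": {"deltas": [[[23,-10,-33],[0,0,0]],[[60,-20,-90],[0,0,0]],[[130,-35,-205],[0,0,0]],[[130,-35,-205],[0,0,0]],[[130,-35,-205],[0,0,0]]]}}

```text
t: 6.1
ee_pos: [403.6, -27.6, 264.1]
orientation: [-1.913, -1.838, -0.603]
ft_force: [0.4, 0.0, -0.1]
width: 0.6
grasp_force: 0.0
```

Emit:
{"method": "servo_tool", "body": {"deltas": [[[33,-20,-47],[0,0,0]],[[33,-20,-47],[0,0,0]]], "grip": -1}}

```text
t: 6.27
ee_pos: [384.6, -27.3, 323.9]
orientation: [-1.914, -1.843, -0.607]
ft_force: [1.3, -0.5, -0.6]
width: 10.5
grasp_force: 0.0
```

```bash
python3 -c "
from h import *
R=np.c_[-RX,RY,-EZ]
delta(np.array([375,137,310]),R)"
```

```text
t 6.27 ee [384.6 -27.3 323.9] f [ 1.3 -0.5 -0.6] q [-0.53  0.07  2.    0.54  1.42 -0.66]
d [126.4 -16.1 105.1] rot [ 0.48  -0.474 -1.514]
```

Emit:
{"method": "servo_tool", "body": {"deltas": [[[60,-16,40],[0.48,-0.474,-1.514]],[[126,-16,105],[0.48,-0.474,-1.514]],[[126,-16,105],[0.48,-0.474,-1.514]],[[126,-16,105],[0.48,-0.474,-1.514]],[[126,-16,105],[0.48,-0.474,-1.514]]]}}

```text
t: 6.68
ee_pos: [372.9, 141.8, 305.8]
orientation: [-1.34, -2.489, -0.419]
ft_force: [-0.4, -0.2, 0.1]
width: 43.6
grasp_force: 0.0
```

```bash
python3 -c "
from h import *
R=np.c_[-RX,RY,-EZ]
delta(np.array([375,137,310]),R)"
```

```text
t 6.68 ee [372.9 141.8 305.8] f [-0.4 -0.2  0.1] q [ 0.03  0.01  2.02  0.42  1.24 -0.72]
d [-3.1 -0.2 -5.9] rot [ 0.297 -0.302 -0.932]
```

Emit:
{"method": "servo_tool", "body": {"deltas": [[[-3,0,-6],[0.297,-0.302,-0.932]],[[-3,0,-6],[0.297,-0.302,-0.932]],[[-3,0,-6],[0.297,-0.302,-0.932]],[[-3,0,-6],[0.297,-0.302,-0.932]],[[-3,0,-6],[0.297,-0.302,-0.932]]]}}

```text
t: 7.1
ee_pos: [377.1, 132.2, 310.4]
orientation: [-0.618, -2.96, -0.176]
ft_force: [1.2, -0.4, 0.5]
width: 77.2
grasp_force: 0.0
```

```bash
python3 -c "
from h import *
R=np.c_[-RX,RY,-EZ]
delta(np.array([375,137,310]),R)"
```

```text
t 7.1 ee [377.1 132.2 310.4] f [ 1.2 -0.4  0.5] q [ 0.19 -0.01  1.97  0.16  1.24 -1.03]
d [3.7 3.5 1.2] rot [ 0.114 -0.116 -0.369]
```

Emit:
{"method": "servo_tool", "body": {"deltas": [[[4,3,1],[0.114,-0.116,-0.369]],[[4,3,1],[0.114,-0.116,-0.369]],[[4,3,1],[0.114,-0.116,-0.369]],[[4,3,1],[0.114,-0.116,-0.369]],[[4,3,1],[0.114,-0.116,-0.369]]]}}

```text
t: 7.52
ee_pos: [374.1, 136.8, 310.1]
orientation: [-0.075, -3.139, -0.003]
ft_force: [-0.1, -0.3, -0.1]
width: 87.7
grasp_force: 0.0
```

```bash
python3 -c "
from h import *
R=np.c_[-RX,RY,-EZ]
bookpose()
delta(np.array([385,136,235]),R)"
```

```text
top top face 1569 (array([441.5, 134.4]), array([173.5,  27.1]), 87.45) [[428.0, 51.0, 252.0], [456.0, 214.0, 258.0]]
side top face 1098 (array([440., 134.]), array([173.8,  26.5]), 87.71) [[426.0, 52.0, 252.0], [454.0, 216.0, 257.0]]
t 7.72 ee [375.3 135.8 310.3] f [ 0.5 -0.1 -0. ] q [ 0.32 -0.04  2.    0.    1.18 -1.21]
d [-9.8  0.5 75.3] rot [ 0.002 -0.001 -0.009]
```

Emit:
{"method": "servo_tool", "body": {"deltas": [[[-5,0,38],[0,0,0]],[[-10,0,76],[0,0,-0.008]],[[-20,0,78],[0,0,-0.008]],[[-30,0,78],[0,0,-0.008]],[[-36,0,78],[0,0,-0.008]]]}}

```text
t: 8.13
ee_pos: [413.7, 134.3, 233.7]
orientation: [0.067, 3.14, 0.003]
ft_force: [0.3, 0.4, 0.0]
width: 87.7
grasp_force: 0.0
```

Emit:
{"method": "servo_tool", "body": {"deltas": [[[-5,0,0],[0,0,0]],[[-10,0,0],[0,0,0]],[[-15,0,0],[0,0,0]],[[-20,0,0],[0,0,0]],[[-24,0,0],[0,0,0]]]}}

```text
t: 8.55
ee_pos: [436.1, 133.4, 233.0]
orientation: [0.065, 3.14, 0.003]
ft_force: [0.4, 0.5, 0.2]
width: 87.6
grasp_force: 0.0
```

```bash
python3 -c "
from h import *
R=np.c_[-RX,RY,-EZ]
bookpose()
delta(np.array([450,133,232]),R)"
```

```text
top top face 275 (array([461.9,  95.9]), array([98.5, 26.5]), 86.06) [[447.0, 48.0, 252.0], [475.0, 141.0, 259.0]]
side top face 600 (array([461.5, 132.2]), array([174.4,  34.3]), 87.77) [[456.0, 49.0, 252.0], [481.0, 215.0, 257.0]]
t 8.75 ee [435.1 133.3 232.3] f [-0.5  0.1 -0.7] q [ 0.27  0.16  1.98  0.    1.   -1.26]
d [-14.9   0.3   0.3] rot [ 0.002 -0.001  0.001]
```

Emit:
{"method": "servo_tool", "body": {"deltas": [[[-4,0,0],[0,0,0]],[[-8,0,0],[0,0,0]],[[-12,0,0],[0,0,0]],[[-16,0,0],[0,0,0]],[[-20,0,0],[0,0,0]]]}}

```text
t: 9.17
ee_pos: [455.7, 132.5, 232.3]
orientation: [-0.065, -3.14, -0.003]
ft_force: [-0.4, -0.1, -0.2]
width: 87.8
grasp_force: 0.0
```

Emit:
{"method": "servo_tool", "body": {"deltas": [[[0,0,0],[0,0,0]],[[0,0,0],[0,0,0]],[[0,0,0],[0,0,0]],[[0,0,0],[0,0,0]],[[0,0,0],[0,0,0]]]}}

```text
t: 9.58
ee_pos: [455.0, 132.5, 232.3]
orientation: [-0.064, -3.14, -0.003]
ft_force: [1.1, 0.4, -0.1]
width: 87.7
grasp_force: 0.0
```

```bash
python3 -c "
from h import *
im=get_image('top');cv2.imwrite('pics/4.png',im['frame'])
bookpose()
print(ctrl.get_obs()['t'])"
```

```text
top [[443.0, 42.0, 21.0], [569.0, 109.0, 121.0], [656.0, 221.0, 346.0]]
side [[441.0, 26.0, 19.0], [555.0, 149.0, 108.0], [655.0, 217.0, 164.0]]
9.8333
```

View pics/4.png

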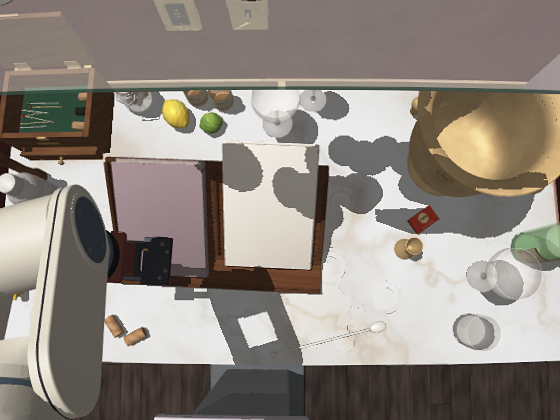

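The top view shows the purple book lying in the left bay, about (163, 215), between the ribs. I'll retreat and check the fit.

Emit:
{"method": "servo_tool", "body": {"deltas": [[[0,0,-40],[0,0,0]],[[40,0,-80],[0,0,0]],[[60,0,-100],[0,0,0]],[[60,0,-100],[0,0,0]]]}}

```text
t: 10.17
ee_pos: [394.0, 135.2, 337.2]
orientation: [0.064, 3.136, 0.007]
ft_force: [0.6, 0.2, 0.1]
width: 87.6
grasp_force: 0.0
```

```bash
python3 -c "
from h import *
for n in('top','side'):
  im=get_image(n)
  for q in('standing_book','laid_book'):
    r=finder.silhouettes(q,im)
    for r in r[:1]:
      P,u,v=pts(im,r['mask']); P=P[P[:,2]<200]
      m=P.mean(0); w=np.linalg.svd(P-m,full_matrices=False)[2][2]; w*=np.sign(w[2])
      Q=P[abs((P-np.median(P,0))@w)<6]
      rel=(Q-[563,130.5,83])@RY
      print(n,q,round(r['score'],2),len(P),rect(P),'tilt',90-np.degrees(np.arccos(w[2])),'bay y',np.percentile(rel,[1,99]).round(1),np.percentile(P,[1,50,99],axis=0).round().tolist())
print(ctrl.get_obs()['ee_pos'],ctrl.get_obs()['ft_force'])"
```

```text
top standing_book 0.61 10286 (array([548. , 130.3]), array([176. , 215.8]), 87.41) tilt 59.09796869721089 bay y [-86.2  83.7] [[443.0, 42.0, 44.0], [552.0, 127.0, 111.0], [652.0, 215.0, 166.0]]
top laid_book 0.62 11447 (array([594.6, -68.5]), array([201. , 276.2]), 88.78) tilt 55.45596290951634 bay y [-293.8 -124.2] [[461.0, -165.0, 38.0], [576.0, -79.0, 119.0], [678.0, 7.0, 184.0]]
side standing_book 0.62 9323 (array([545.7, 122.5]), array([189.5, 217.8]), 87.29) tilt 59.0102495941903 bay y [-83.2  83.9] [[442.0, 48.0, 41.0], [551.0, 145.0, 108.0], [650.0, 217.0, 164.0]]
side laid_book 0.8 6589 (array([ 595.9, -102.3]), array([223.1, 284.6]), 86.18) tilt 55.53992947350099 bay y [-293.2 -123.2] [[460.0, -165.0, 35.0], [573.0, -63.0, 116.0], [677.0, 9.0, 183.0]]
[395.390142   134.56971301 331.02682318] [-0.92428521 -0.91171695 -0.59407474]
```

```bash
python3 -c "
from workcell import close_job
print(close_job())"
```

```text
the job is handed in; nothing more can be done
None
```

The job is handed in: my last camera check had the purple book lying back in the empty bay at about 59° from upright, centred and square, with the cream book where it was and the jigger never approached. I got no pass/fail verdict back.

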